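# Line up the ring cutters by size

## Robot

A 7-joint arm with a two-finger parallel gripper is mounted at the origin on the work surface. World frame = base frame: x ahead of the robot, y to its left, z up, the work surface at z = 0. Lengths are in m, angles in rad, forces in N, time in s.
With the tool pointing down it reaches from about 0.425 to 0.95 m from the base axis. Payload 4.7 kg.
Tool frame: the origin (TCP) lies midway between the tips of the shut fingers; the grasp point (between the pads) lies 19 mm behind it (grip_depth is the z of the grasp point in the tool frame, in m); z points along the fingers, y is the direction in which the jaws open and shut (so a half turn about z gives the same grasp; the last joint's range is limited). The gripper opens to 85 mm and grips with 20 to 120 N. Pads are 22 mm wide; open, the fingers measure 114 mm over their backs; the gripper's body (76 mm by 85 mm) begins 54 mm behind the grasp point. The pads swing forward as they close: fully open they stand 13 mm farther back than shut.
Start: joints at [-1.37, 0.469, -0.049, 1.532, 0.024, 1.141, -0.082], TCP at [0.154, 0.657, 0.231] pointing down, gripper open.
Joint ranges: [-2.59, 2.59], [-0.33, 1.99], [-1.39, 1.29], [0.1, 2.45], [-1.04, 4.18], [0.21, 1.99], [-2.66, 2.66]. Speed limits (rad/s): [2.57, 2.57, 3.14, 3.14, 3.14, 3.14, 3.14].

## Interface

Orientations are given as a unit quaternion [x, y, z, w].
In Python, from rig import read_state, read_camera, finish_job, grip_depth gives the robot as it stands. The module is installed in compiled form; this text tells all that it offers.
- The arm moves only by the tool send_rows, never from a script. Its argument "increments" is a list of rows, each a list of 7 numbers: the shift along the tool's x, y, z in cm, then the turn, a rotation vector about the tool's x, y, z in rad, then the closure, from 0 (fully open) to 1 (shut). A call has 1 to 5 rows; each row is the pose to reach, as a shift and turn from the pose commanded when the call began, along the tool's axes at that moment; what a row does not reach only later rows make up. A row lasts 1/8 s, in which the tool goes at most 62.5 mm and 10.7 degrees, less where a joint would pass 70% of its speed; a pose out of reach is approached as far as the arm can. A call with a gripper value outside its range is refused whole. The fingers move at their own pace and stop on an object; the grip force is fixed at half the most. Time passes only in rows, so rows that repeat a pose let the fingers close. It gives the time, the measured TCP pose, the force and the opening at its end, in the units of the state.
- read_state(): the state, without advancing time (a new reading comes with each control period).
- read_camera(name): name is "scene" or "side" or "wrist"; returns a dict with "img" (420x560x3 uint8, red, green, blue), "fovy" (degrees; the focal length in pixels is half the picture's height over the tangent of half this angle, whatever the lens; pixels are square), "cx", "cy" (the principal point, pixels), "xyz" and "orientation" of the camera in the world. Camera axes: x right, y down, z forward; pixel columns grow to the right and rows downward; lengths in m; the calibration is good to about 2 mm. A picture is of the moment at which its call begins. There is no depth.
- finish_job(): hands the job in, once; it reports no verdict.
The state is a dict: "time": time; "joint_pos": joint angles; "qvel": joint speeds; "joint_torque": joint torques, N m; "tool_pos": TCP position; "ee_rot": TCP orientation; "wrist_force": force on the tool from outside, world axes, zero at the start; "ft_torque": the same for the moment, N m; "opening": opening from 0.0 (shut) to 1.0 (fully open).
Only numpy, scipy, OpenCV 4.12 (cv2) and the standard library are available. Lean on these libraries where they do the work, as an engineer would, in place of code of your own. Each camera call takes 0.05 s, during which the arm holds its last target. There are 200 camera calls.

## Task

After the sandwich making, line up the four steel ring cutters in order of size on the board with the four round cork marks: one standing upright in the middle of each mark, the smallest on the end mark beside the black soup bowl, growing to the largest on the end mark beside the white mug. Let go of them all, and leave the bowl and the mug where they stand.

Things in the scene. Friction and masses are not known exactly. Their poses are not given: they have to be found in the camera images.
- cutter_28: the smallest of four plain steel ring cutters (open tubes, for sandwiches and biscuits), all 45 mm high with a 3 mm wall: this one 28 mm outside diameter. Stands upright on the table at the start. Origin: centre of its lower rim; z up along its axis
- cutter_39: the second smallest of four plain steel ring cutters (open tubes, for sandwiches and biscuits), all 45 mm high with a 3 mm wall: this one 39 mm outside diameter. Stands upright on the table at the start. Origin: centre of its lower rim; z up along its axis
- cutter_50: the second largest of four plain steel ring cutters (open tubes, for sandwiches and biscuits), all 45 mm high with a 3 mm wall: this one 50 mm outside diameter. Stands upright on the table at the start. Origin: centre of its lower rim; z up along its axis
- cutter_61: the largest of four plain steel ring cutters (open tubes, for sandwiches and biscuits), all 45 mm high with a 3 mm wall: this one 61 mm outside diameter. Stands upright on the table at the start. Origin: centre of its lower rim; z up along its axis
- mark_a: one of four alike round cork marks, 72 mm across and 4 mm thick, fixed in a straight row, 82 mm apart, on a dark wooden board (110 x 340 x 12 mm, fixed flat on the table). Row order is a, b, c, d; an end mark, towards the robot's right (-y). Origin: centre of its underside, so its top is 4 mm above the origin (16 mm above the table); y axis along the row from a towards d, z up
- mark_b: one of four alike round cork marks, 72 mm across and 4 mm thick, fixed in a straight row, 82 mm apart, on a dark wooden board (110 x 340 x 12 mm, fixed flat on the table). Row order is a, b, c, d; an inner mark. Origin: centre of its underside, so its top is 4 mm above the origin (16 mm above the table); y axis along the row from a towards d, z up
- mark_c: one of four alike round cork marks, 72 mm across and 4 mm thick, fixed in a straight row, 82 mm apart, on a dark wooden board (110 x 340 x 12 mm, fixed flat on the table). Row order is a, b, c, d; an inner mark. Origin: centre of its underside, so its top is 4 mm above the origin (16 mm above the table); y axis along the row from a towards d, z up
- mark_d: one of four alike round cork marks, 72 mm across and 4 mm thick, fixed in a straight row, 82 mm apart, on a dark wooden board (110 x 340 x 12 mm, fixed flat on the table). Row order is a, b, c, d; an end mark, towards the robot's left (+y). Origin: centre of its underside, so its top is 4 mm above the origin (16 mm above the table); y axis along the row from a towards d, z up
- bowl: black soup bowl, 110 mm across the rim, 62 mm high, loose on the table just beyond one end of the row, at either end from start to start, about 120 mm from the end mark's centre; it tells the small end of the row. Origin: centre of its foot
- mug: white mug, 80 mm across, 88 mm high, with a handle (sticking out about 30 mm) on the side away from the robot, loose on the table just beyond the other end of the row; it tells the large end. Origin: centre of its foot
There are look-alikes about, which are no part of the job. Leave any purple or red look-alike of the cutter_39 alone.

How it is judged:
At the end, for the whole second after the job is handed in: All four cutters stand flat on the marks (tilt under 0.1 rad, lower rim within about 4 mm of the mark's top), each centred within 12 mm on its own mark, in order of size with the smallest on the end mark beside the bowl and the largest on the end mark beside the mug; released and at rest (((horizontal distance between bowl and mark_a below 0.2 m and horizontal distance between cutter_28 and mark_a below 0.012 m and z of cutter_28 in the frame of mark_a between 0.001 and 0.008 m and angle between each of cutter_28, cutter_39, cutter_50, cutter_61's own z axis and vertical below 0.1 rad and horizontal distance between cutter_39 and mark_b below 0.012 m and z of cutter_39 in the frame of mark_b between 0.001 and 0.008 m and horizontal distance between cutter_50 and mark_c below 0.012 m and z of cutter_50 in the frame of mark_c between 0.001 and 0.008 m and horizontal distance between cutter_61 and mark_d below 0.012 m and z of cutter_61 in the frame of mark_d between 0.001 and 0.008 m) or (horizontal distance between bowl and mark_d below 0.2 m and horizontal distance between cutter_28 and mark_d below 0.012 m and z of cutter_28 in the frame of mark_d between 0.001 and 0.008 m and angle between each of cutter_28, cutter_39, cutter_50, cutter_61's own z axis and vertical below 0.1 rad and horizontal distance between cutter_39 and mark_c below 0.012 m and z of cutter_39 in the frame of mark_c between 0.001 and 0.008 m and horizontal distance between cutter_50 and mark_b below 0.012 m and z of cutter_50 in the frame of mark_b between 0.001 and 0.008 m and horizontal distance between cutter_61 and mark_a below 0.012 m and z of cutter_61 in the frame of mark_a between 0.001 and 0.008 m)) and linear speed of each of cutter_28, cutter_39, cutter_50, cutter_61 below 0.02 m/s and angular speed of each of cutter_28, cutter_39, cutter_50, cutter_61 below 0.2 rad/s and contact force between each of cutter_28, cutter_39, cutter_50, cutter_61 and the fingers below 0.1 N); the robot touches nothing.
It fails at once if the bowl is moved more than 20 mm or tipped (distance of bowl from where it was at the start of the episode above 0.02 m or angle between bowl's own z axis and vertical above 0.3 rad).
It fails at once if the mug is moved more than 20 mm or tipped (distance of mug from where it was at the start of the episode above 0.02 m or angle between mug's own z axis and vertical above 0.3 rad).
It also fails if it takes over 96 s, if anything falls off the work surface, if the arm or the gripper's body presses on something with over 40 N, if the wrist force passes 120 N, or if a joint passes its speed limit or range.

## Working session

There is one attempt and no reset: what is moved stays moved. The work goes in short steps, Python scripts to look and compute and a tool call to move; the robot and the scene stay as the last step left them, time stands still between calls to the robot, and variables do not carry over. Pictures are saved under pics/ and viewed, about 12 in all and at most 16, crops included, and the job is handed in when it is done.

Besides the shell and the picture viewer there is one more tool, called after "Emit:" in YAML: its name, and indented under it one key for each argument. send_rows: Moves the arm, as the interface text tells. Its arguments: {"type":"object","properties":{"increments":{"type":"array"}},"required":["increments"]}

```bash
mkdir -p pics; ls; cat > h.py <<'E'
import numpy as np, cv2
from rig import *
from scipy.spatial.transform import Rotation as R
def cam(n,save=None):
    c=read_camera(n)
    if save: cv2.imwrite('pics/'+save,c['img'][:,:,::-1])
    return c
def px2w(c,u,v,z):
    f=c['img'].shape[0]/2/np.tan(np.radians(c['fovy'])/2)
    d=R.from_quat(c['orientation']).apply([(u-c['cx'])/f,(v-c['cy'])/f,1]); o=np.array(c['xyz'])
    return o+d*(z-o[2])/d[2]
def w2px(c,p):
    f=c['img'].shape[0]/2/np.tan(np.radians(c['fovy'])/2)
    q=R.from_quat(c['orientation']).inv().apply(np.array(p)-c['xyz'])
    return np.array([c['cx']+f*q[0]/q[2],c['cy']+f*q[1]/q[2]])
E
python3 - <<'E'
from h import *
for n in('scene','side','wrist'):
    c=cam(n,n+'0.png');print(n,c['fovy'],c['cx'],c['cy'],c['xyz'],c['orientation'])
s=read_state();print(s['time'],s['tool_pos'],s['ee_rot'],s['wrist_force'],grip_depth)
E
```

```text
pics
scene 47.23983386832077 288.90222484089827 215.5372292703851 [ 1.00938168 -0.17689435  0.81180457] [ 0.80685687  0.51056174 -0.16163294 -0.24936619]
side 44.76216870160256 278.31994420180115 208.86086228805476 [ 0.20177076 -0.64325507  0.78226652] [ 0.89553008 -0.2093369   0.09940895 -0.3798971 ]
wrist 62.5991082604044 275.52140871830306 208.96198820404817 [0.08127881 0.67313227 0.37348266] [0.77522088 0.6145568  0.09017772 0.11498044]
0.15 [0.15361727 0.65684475 0.23052026] [ 1.14635826e-01  9.93407317e-01 -7.24607951e-04 -6.98415701e-05] [ 0.17746881 -1.46249999 -1.0282893 ] -0.0187
```

View pics/scene0.png

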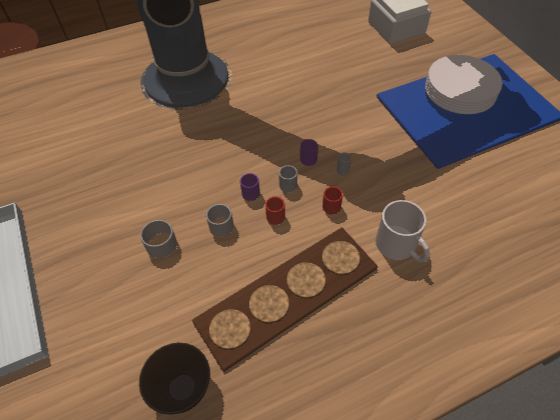

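View pics/side0.png

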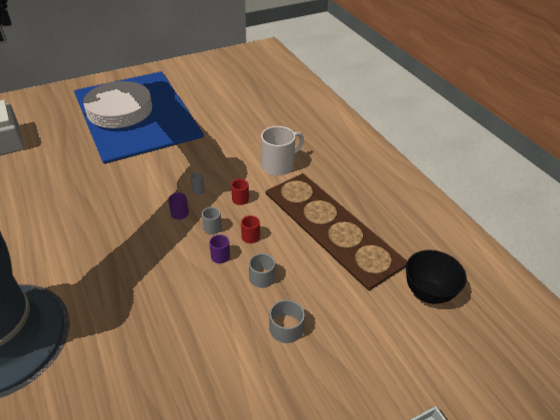

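The bowl is at the −y end (scene (175,378), side (436,275)) and the mug is at the +y end. So 28→a, 39→b, 50→c and 61→d. The grey candidates in scene are (160,240) for 61, (220,221) for 50, (288,178) for 39 and (344,163) for 28. The red and purple cups are look-alikes.

```bash
cat > loc.py <<'E'
from h import *
from scipy.optimize import minimize
A=np.linspace(0,2*np.pi,60,endpoint=False)
def circ(x,y,z,r): return np.c_[x+r*np.cos(A),y+r*np.sin(A),np.full(60,z)]
def hull(c,x,y,r,z0,h):
    p=np.array([w2px(c,q) for q in np.r_[circ(x,y,z0,r),circ(x,y,z0+h,r)]])
    return cv2.convexHull(p.astype(np.float32))
def fit(c,mask,x,y,r,z0=0,h=.045,S=4):
    M=cv2.resize(mask.astype(np.float32),None,fx=S,fy=S,interpolation=cv2.INTER_LINEAR)
    def cost(p):
        H=hull(c,p[0],p[1],r,z0,h); m=np.zeros(M.shape,np.uint8)
        cv2.fillPoly(m,[np.round((H+.5)*S).astype(np.int32)],1)
        d=cv2.dilate(m,np.ones((25,25)))
        return (M*d).sum()+(m.sum()-2*(M*m).sum())
    s=minimize(cost,[x,y],method='Nelder-Mead',options=dict(initial_simplex=[[x,y],[x+.008,y],[x,y+.008]],xatol=2e-4,fatol=1))
    return s.x,s.fun/(S*S)
E
python3 - <<'E'
from loc import *
seed={'scene':{61:(160,240),50:(220,221),39:(288,178),28:(344,163)},'side':{61:(287,321),50:(262,270),39:(211,220),28:(197,183)}}
mk={'scene':[(229,328),(269,303),(306,280),(341,257)],'side':[(373,259),(346,235),(320,212),(297,191)]}
for n in seed:
    c=cam(n); I=c['img'].astype(int); hsv=cv2.cvtColor(c['img'],cv2.COLOR_RGB2HSV)
    mask=hsv[...,1]<75
    for k,(u,v) in seed[n].items():
        p=px2w(c,u,v,.022); x,f=fit(c,mask,p[0],p[1],k/2000); print(n,k,p[:2].round(4),x.round(4),round(f))
    b=(I[...,0]>105)
    for k,(u,v) in zip('abcd',mk[n]):
        p=px2w(c,u,v,.016); x,f=fit(c,b,p[0],p[1],.036,.0155,.0005); print(n,k,p[:2].round(4),x.round(4),round(f))
    o=np.hstack([mask,b]).astype(np.uint8)*255
    cv2.imwrite(f'pics/m_{n}.png',cv2.resize(o,(800,300)))
c=cam('scene');im=c['img'][130:270,120:400,::-1];im=cv2.resize(im,None,fx=2.8,fy=2.8,interpolation=cv2.INTER_CUBIC);cv2.imwrite('pics/crop.png',im)
E
```

```text
scene 61 [ 0.4597 -0.1987] [ 0.4552 -0.2005] 233
scene 50 [ 0.468  -0.0782] [ 0.4654 -0.078 ] 104
scene 39 [0.4271 0.0901] [0.4276 0.0892] 38
scene 28 [0.4415 0.2169] [0.442  0.2145] 34
scene a [ 0.6807 -0.1423] [ 0.6799 -0.1418] 53
scene b [ 0.6677 -0.0606] [ 0.6659 -0.0609] 51
scene c [0.6552 0.0195] [0.6522 0.0201] 48
scene d [0.6402 0.101 ] [0.638  0.1006] 48
side 61 [ 0.458  -0.2014] [ 0.457 -0.2  ] 269
side 50 [ 0.4679 -0.0786] [ 0.4669 -0.0779] 61
side 39 [0.4296 0.09  ] [0.4297 0.0892] 45
side 28 [0.4444 0.2144] [0.4441 0.2145] 22
side a [ 0.6796 -0.1447] [ 0.6804 -0.1421] 40
side b [ 0.6663 -0.0659] [ 0.6665 -0.0617] 40
side c [0.6522 0.0167] [0.6527 0.0196] 39
side d [0.6396 0.0983] [0.6388 0.0998] 65
```

View pics/crop.png

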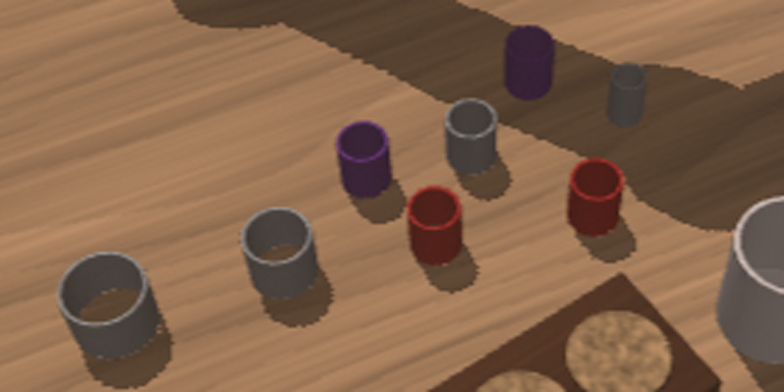

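View pics/m_scene.png

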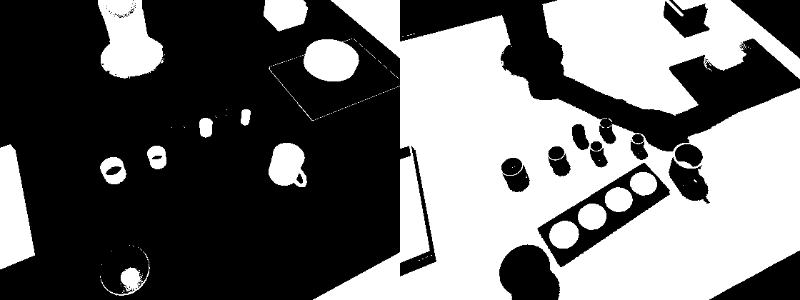

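The crop (2.8x) shows the four plain grey tubes at crop (108,305), (280,253), (471,135) and (627,95). They shrink steadily in diameter and none is tinted. The two purple and two red cups are the 39-like decoys. Scene and side fits agree to 2 mm. Next: decoy positions and a helper for tool-frame moves.

```bash
cat > mv.py <<'E'
import sys
from h import *
# usage: mv.py x y z yaw [x y z yaw ...]: tool-frame shift (cm) and turn from now; yaw = jaw (tool y) angle in world
s=read_state(); p=np.array(s['tool_pos']); q=R.from_quat(s['ee_rot']); a=list(map(float,sys.argv[1:]))
print('t',round(s['time'],2),'tcp',p.round(4),'op',round(s['opening'],3),'yaw',np.arctan2(*q.as_matrix()[[1,0],1]).round(3))
for i in range(0,len(a),4):
    x,y,z,w=a[i:i+4]; Y=np.array([np.cos(w),np.sin(w),0]);Z=np.array([0,0,-1.]);T=R.from_matrix(np.c_[np.cross(Y,Z),Y,Z])
    print((q.inv().apply(np.array([x,y,z])-p)*100).round(2).tolist(),(q.inv()*T).as_rotvec().round(3).tolist())
E
python3 - <<'E'
from h import *
c=cam('scene')
for k,u,v in(('p1',250,187),('p2',309,152),('r1',275,210),('r2',332,200)): print(k,px2w(c,u,v,.022)[:2].round(3))
E
python3 mv.py .443 .2145 .15 .17 .443 .2145 .08 .17
```

```text
p1 [0.415 0.008]
p2 [0.381 0.163]
r1 [0.491 0.031]
r2 [0.518 0.147]
t 0.35 tcp [0.1537 0.6572 0.2311] op 0.996 yaw 1.341
[-38.26, -36.51, 8.12] [-0.0, 0.0, 1.171]
[-38.26, -36.51, 15.12] [-0.0, 0.0, 1.171]
```

Emit:
send_rows:
  increments:
    - [-38.26,-36.51,8.1,0,0,1.171,0.4]
    - [-38.26,-36.51,8.1,0,0,1.171,0.4]
    - [-38.26,-36.51,8.1,0,0,1.171,0.4]
    - [-38.26,-36.51,8.1,0,0,1.171,0.4]
    - [-38.26,-36.51,8.1,0,0,1.171,0.4]

```text
time: 0.98
tool_pos: [0.3237, 0.3971, 0.1841]
ee_rot: [0.554, 0.833, 0.001, -0.0]
wrist_force: [1.4, 0.4, -0.5]
opening: 0.6
```

```bash
python3 mv.py .443 .2145 .15 .17
```

```text
t 0.97 tcp [0.3237 0.3971 0.1841] op 0.6 yaw 0.398
[-21.46, 3.93, 3.4] [0.001, -0.001, 0.228]
```

Emit:
send_rows:
  increments:
    - [-21.46,3.93,3.4,0,0,0.228,0.4]
    - [-21.46,3.93,3.4,0,0,0.228,0.4]
    - [-21.46,3.93,3.4,0,0,0.228,0.4]
    - [-21.46,3.93,3.4,0,0,0.228,0.4]
    - [-21.46,3.93,3.4,0,0,0.228,0.4]

```text
time: 1.6
tool_pos: [0.4445, 0.214, 0.1499]
ee_rot: [0.645, 0.764, -0.0, 0.0]
wrist_force: [-0.6, 0.7, -0.4]
opening: 0.602
```

```bash
python3 mv.py .443 .2145 .08 .17 .443 .2145 .012 .17; python3 -c "
from h import *
c=cam('wrist','w1.png');print(w2px(c,[.443,.2145,.045]))"
```

```text
t 1.6 tcp [0.4445 0.214  0.1499] op 0.602 yaw 0.169
[0.08, -0.14, 6.99] [0.0, 0.001, -0.001]
[0.09, -0.14, 13.79] [0.0, 0.001, -0.001]
[274.79343533 205.69608355]
```

View pics/w1.png

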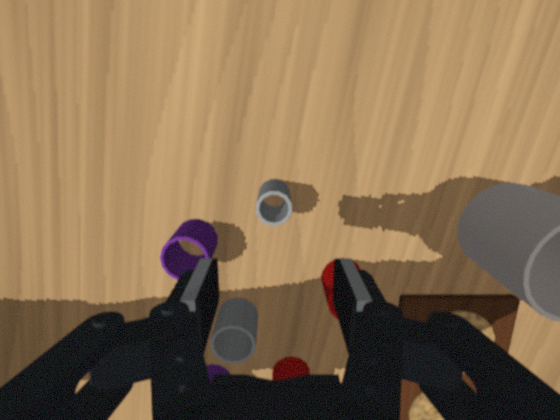

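The wrist view shows the 28 mm ring's rim centre at (274,208), against a predicted (275,206). That is aligned, so I'll descend and grip.

Emit:
send_rows:
  increments:
    - [0.05,-0.12,6,0,0,0,0.4]
    - [0.05,-0.12,11,0,0,0,0.4]
    - [0.05,-0.12,13.7,0,0,0,0.4]
    - [0.05,-0.12,13.7,0,0,0,0.4]
    - [0.05,-0.12,13.7,0,0,0,0.4]

```text
time: 2.28
tool_pos: [0.4424, 0.2185, 0.014]
ee_rot: [0.642, 0.767, 0.001, 0.0]
wrist_force: [0.3, 0.5, -0.4]
opening: 0.599
```

Emit:
send_rows:
  increments:
    - [0,0,0,0,0,0,0.6]
    - [0,0,0,0,0,0,1]
    - [0,0,0,0,0,0,1]
    - [0,0,0,0,0,0,1]
    - [0,0,0,0,0,0,1]

```text
time: 2.9
tool_pos: [0.4427, 0.2179, 0.0146]
ee_rot: [0.642, 0.766, 0.001, 0.0]
wrist_force: [-1.7, -0.3, 6.3]
opening: 0.31
```

```bash
python3 mv.py .443 .2145 .12 .17  .68 -.142 .12 .17
```

```text
t 2.9 tcp [0.4427 0.2179 0.0146] op 0.31 yaw 0.175
[-0.32, -0.01, -10.54] [0.002, -0.002, 0.005]
[-39.56, 17.11, -10.57] [0.002, -0.002, 0.005]
```

Emit:
send_rows:
  increments:
    - [0,0,-3,0,0,0,1]
    - [0,0,-7,0,0,0,1]
    - [0,0,-11,0,0,0,1]
    - [-5,2.2,-11,0,0,0,1]
    - [-10,4.4,-11,0,0,0,1]

```text
time: 3.52
tool_pos: [0.5037, 0.1265, 0.1247]
ee_rot: [0.641, 0.767, 0.002, 0.0]
wrist_force: [0.1, 0.6, -1.6]
opening: 0.311
```

```bash
python3 mv.py .68 -.138 .12 .17
```

```text
t 3.52 tcp [0.5037 0.1265 0.1247] op 0.311 yaw 0.178
[-29.16, 12.66, 0.46] [0.003, -0.002, 0.008]
```

Emit:
send_rows:
  increments:
    - [-6,2.6,0.3,0,0,0.008,1]
    - [-12,5.2,0.4,0,0,0.008,1]
    - [-18,7.8,0.4,0,0,0.008,1]
    - [-24,10.4,0.4,0,0,0.008,1]
    - [-29.2,12.7,0.4,0,0,0.008,1]

```text
time: 4.15
tool_pos: [0.6765, -0.1355, 0.1199]
ee_rot: [0.645, 0.764, 0.001, 0.0]
wrist_force: [0.5, 0.3, -0.5]
opening: 0.307
```

Emit:
send_rows:
  increments:
    - [0,0,0,0,0,0,1]
    - [0,0,0,0,0,0,1]

```text
time: 4.4
tool_pos: [0.6749, -0.1335, 0.119]
ee_rot: [0.646, 0.764, 0.0, -0.001]
wrist_force: [0.1, 1.1, -1.2]
opening: 0.307
```

```bash
python3 mv.py .68 -.142 .05 .17; python3 -c "
from h import *
c=cam('wrist','w2.png')"
```

```text
t 4.4 tcp [ 0.6749 -0.1335  0.119 ] op 0.307 yaw 0.167
[-0.93, 0.36, 6.9] [-0.0, -0.001, -0.003]
```

View pics/w2.png

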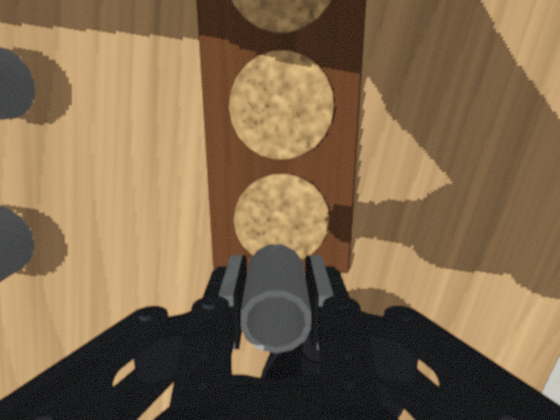

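The wrist view shows the 28 ring held upright between the pads, top rim centre at (277,322). Mark a is at (281,217), still ahead. I'll compute the ring's offset from the TCP.

```bash
python3 - <<'E'
from h import *
s=read_state();c=cam('wrist');p=np.array(s['tool_pos'])
r=px2w(c,277,322,p[2]+.0304);print(p,(r-p).round(4)); a=px2w(c,277,353,p[2]+.0304);print(np.linalg.norm(a-r))
print('mark a',px2w(c,281,217,.016), px2w(c,281,104,.016))
E
python3 mv.py .68 -.138 .05 .17
```

```text
[ 0.67486663 -0.13225659  0.11897868] [ 0.0008 -0.0055  0.0304]
0.013994769086784856
mark a [ 0.67935874 -0.13882945  0.016     ] [ 0.66541477 -0.05899401  0.016     ]
t 4.5 tcp [ 0.6749 -0.1317  0.1191] op 0.312 yaw 0.17
[-0.71, 0.39, 6.9] [-0.0, -0.002, -0.0]
```

Emit:
send_rows:
  increments:
    - [-0.35,0.35,3,0,0,0,1]
    - [-0.35,0.35,6,0,0,0,1]
    - [-0.35,0.35,8.2,0,0,0,1]
    - [-0.35,0.35,8.2,0,0,0,1]
    - [-0.35,0.35,8.2,0,0,0,1]

```text
time: 5.12
tool_pos: [0.6802, -0.1368, 0.0381]
ee_rot: [0.645, 0.764, 0.0, 0.001]
wrist_force: [-0.6, -0.3, -0.3]
opening: 0.308
```

```bash
python3 mv.py .68 -.138 .032 .17;python3 - <<'E'
from h import *
s=cam('scene')['img'][240:400,150:400];w=cam('wrist')['img']
o=np.hstack([cv2.resize(s,(470,300)),cv2.resize(w[:, :],(330,300))[:,:330]])
cv2.imwrite('pics/c3.png',o[:,:,::-1])
E
```

```text
t 5.12 tcp [ 0.6802 -0.1368  0.0381] op 0.308 yaw 0.168
[-0.12, -0.04, 0.61] [0.002, 0.001, -0.002]
```

View pics/c3.png

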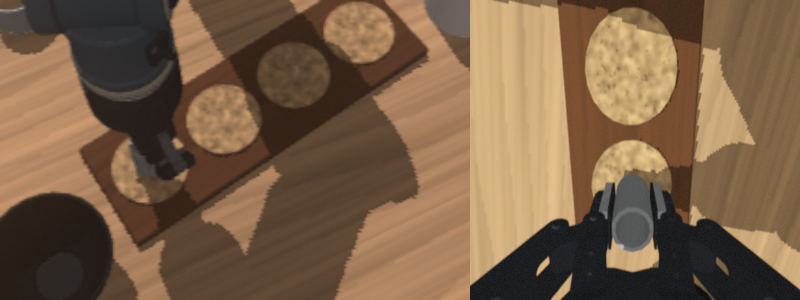

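In both views the ring sits over the middle of mark a. I'll lower it the last few mm, release and rise.

Emit:
send_rows:
  increments:
    - [-0.05,0,0.3,0,0,0,1]
    - [-0.05,0,0.65,0,0,0,1]
    - [-0.05,0,0.65,0,0,0,1]
    - [-0.05,0,0.65,0,0,0,1]

```text
time: 5.72
tool_pos: [0.6797, -0.1376, 0.0307]
ee_rot: [0.646, 0.764, 0.0, 0.0]
wrist_force: [-0.6, 0.5, 1.0]
opening: 0.309
```

Emit:
send_rows:
  increments:
    - [0,0,0,0,0,0,0.5]
    - [0,0,0,0,0,0,0.4]
    - [0,0,0,0,0,0,0.4]
    - [0,0,-3,0,0,0,0.4]
    - [0,0,-8,0,0,0,0.4]

```text
time: 6.35
tool_pos: [0.6779, -0.1369, 0.1091]
ee_rot: [0.645, 0.764, -0.001, -0.002]
wrist_force: [0.7, 0.0, 0.3]
opening: 0.6
```

```bash
python3 mv.py .4287 .0892 .12 .17
```

```text
t 6.35 tcp [ 0.6779 -0.1369  0.1091] op 0.6 yaw 0.168
[26.45, -20.81, -0.95] [-0.005, -0.002, -0.002]
```

Emit:
send_rows:
  increments:
    - [0,0,-1.5,0,0,0,0.3]
    - [4.8,-3.8,-1.5,0,0,0,0.3]
    - [9.6,-7.6,-1.5,0,0,0,0.3]
    - [14.4,-11.4,-1.5,0,0,0,0.3]
    - [19.2,-15.2,-1.5,0,0,0,0.3]

```text
time: 6.98
tool_pos: [0.4956, 0.0279, 0.125]
ee_rot: [0.645, 0.764, -0.0, -0.0]
wrist_force: [0.9, 1.5, -0.0]
opening: 0.703
```

```bash
python3 mv.py .4287 .0892 .12 .17
```

```text
t 6.97 tcp [0.4956 0.0279 0.125 ] op 0.703 yaw 0.168
[7.16, -5.57, 0.5] [-0.001, -0.0, -0.002]
```

Emit:
send_rows:
  increments:
    - [4,-3,0.5,0,0,0,0.3]
    - [7.1,-5.5,0.5,0,0,0,0.3]
    - [7.1,-5.5,0.5,0,0,0,0.3]
    - [7.1,-5.5,0.5,0,0,0,0.3]

```text
time: 7.48
tool_pos: [0.432, 0.0871, 0.1205]
ee_rot: [0.646, 0.764, 0.0, 0.0]
wrist_force: [-0.5, 0.0, 0.3]
opening: 0.7
```

```bash
python3 mv.py .4287 .0892 .014 .17; python3 - <<'E'
from loc import *
c=cam('scene');hsv=cv2.cvtColor(c['img'],cv2.COLOR_RGB2HSV)
print(fit(c,hsv[...,1]<75,.68,-.142,.014,.016))
c=cam('wrist');o=c['img'].copy()
for q in circ(.4287,.0892,.045,.0195): u,v=w2px(c,q).astype(int); o[v,u]=(0,255,0)
cv2.imwrite('pics/c4.png',o[:,:,::-1])
E
```

```text
t 7.47 tcp [0.432  0.0871 0.1205] op 0.7 yaw 0.167
[0.26, -0.3, 10.65] [0.001, 0.0, -0.003]
(array([ 0.67977636, -0.14184114]), np.float64(39.73046875))
```

View pics/c4.png

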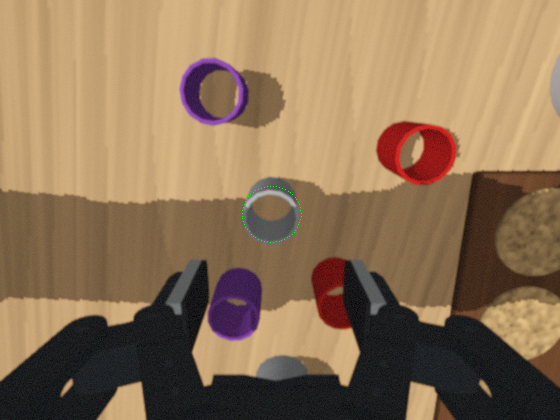

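The 28 fits at (0.680,−0.142), centred on mark a. In the wrist view the predicted green circle lies on the grey 39 rim at (272,215), and the decoys are clear of the finger paths. Descending.

Emit:
send_rows:
  increments:
    - [0.2,-0.2,4,0,0,0,0.3]
    - [0.2,-0.2,8,0,0,0,0.3]
    - [0.2,-0.2,10.6,0,0,0,0.3]
    - [0.2,-0.2,10.6,0,0,0,0.3]
    - [0.2,-0.2,10.6,0,0,0,0.3]

```text
time: 8.2
tool_pos: [0.4303, 0.0886, 0.0151]
ee_rot: [0.646, 0.763, 0.0, 0.0]
wrist_force: [-0.0, -0.8, 0.3]
opening: 0.702
```

Emit:
send_rows:
  increments:
    - [0,0,0,0,0,0,0.5]
    - [0,0,0,0,0,0,1]
    - [0,0,0,0,0,0,1]
    - [0,0,0,0,0,0,1]

```text
time: 8.7
tool_pos: [0.4302, 0.0892, 0.0158]
ee_rot: [0.646, 0.764, 0.001, 0.001]
wrist_force: [-0.4, -1.1, 6.1]
opening: 0.427
```

Emit:
send_rows:
  increments:
    - [0,0,-3,0,0,0,1]
    - [0,0,-7,0,0,0,1]
    - [0,0,-11,0,0,0,1]
    - [0,0,-11,0,0,0,1]

```text
time: 9.2
tool_pos: [0.4314, 0.0898, 0.1276]
ee_rot: [0.645, 0.764, 0.004, 0.002]
wrist_force: [0.6, 0.7, 0.0]
opening: 0.43
```

```bash
python3 mv.py .666 -.0613 .12 .17
```

```text
t 9.2 tcp [0.4314 0.0898 0.1276] op 0.43 yaw 0.168
[-18.82, 20.6, 0.87] [0.008, -0.003, -0.002]
```

Emit:
send_rows:
  increments:
    - [-4,4.4,0.5,0,0,0,1]
    - [-8,8.8,0.5,0,0,0,1]
    - [-12,13.2,0.5,0,0,0,1]
    - [-15.5,17,0.5,0,0,0,1]
    - [-18.8,20.6,0.5,0,0,0,1]

```text
time: 9.82
tool_pos: [0.6644, -0.0629, 0.118]
ee_rot: [0.646, 0.764, -0.0, -0.001]
wrist_force: [0.8, 0.6, -0.5]
opening: 0.429
```

Emit:
send_rows:
  increments:
    - [0,0,2,0,0,0,1]
    - [0,0,4,0,0,0,1]
    - [0,0,4,0,0,0,1]
    - [0,0,4,0,0,0,1]

```text
time: 10.32
tool_pos: [0.6632, -0.0611, 0.0795]
ee_rot: [0.645, 0.764, 0.0, -0.0]
wrist_force: [0.2, 0.2, 0.8]
opening: 0.431
```

```bash
python3 mv.py .666 -.0613 .0315 .17
```

```text
t 10.32 tcp [ 0.6632 -0.0611  0.0795] op 0.431 yaw 0.169
[-0.07, 0.27, 4.8] [-0.0, -0.001, -0.001]
```

Emit:
send_rows:
  increments:
    - [-0.05,0.25,2,0,0,0,1]
    - [-0.05,0.25,4,0,0,0,1]
    - [-0.05,0.25,4.3,0,0,0,1]
    - [-0.05,0.25,4.3,0,0,0,1]

```text
time: 10.82
tool_pos: [0.6659, -0.0622, 0.0358]
ee_rot: [0.646, 0.764, -0.0, -0.0]
wrist_force: [0.3, 0.2, 0.1]
opening: 0.431
```

```bash
python3 mv.py .666 -.0613 .0315 .17
```

```text
t 10.82 tcp [ 0.6659 -0.0622  0.0358] op 0.431 yaw 0.167
[0.09, 0.02, 0.43] [-0.001, -0.0, -0.003]
```

Emit:
send_rows:
  increments:
    - [0.05,0,0.2,0,0,0,1]
    - [0.05,0,0.45,0,0,0,1]
    - [0.05,0,0.45,0,0,0,1]
    - [0.05,0,0.45,0,0,0,1]

```text
time: 11.32
tool_pos: [0.6662, -0.0616, 0.0321]
ee_rot: [0.645, 0.764, 0.0, 0.0]
wrist_force: [-0.1, 0.1, -0.9]
opening: 0.424
```

Emit:
send_rows:
  increments:
    - [0,0,0,0,0,0,0.4]
    - [0,0,0,0,0,0,0.3]
    - [0,0,0,0,0,0,0.3]
    - [0,0,-3,0,0,0,0.3]
    - [0,0,-8,0,0,0,0.2]

```text
time: 11.95
tool_pos: [0.6647, -0.0612, 0.1109]
ee_rot: [0.645, 0.764, -0.001, -0.002]
wrist_force: [0.7, 0.1, 0.2]
opening: 0.799
```

```bash
python3 mv.py .466 -.078 .12 .17
```

```text
t 11.95 tcp [ 0.6647 -0.0612  0.1109] op 0.799 yaw 0.168
[1.66, -19.87, -0.82] [-0.004, -0.001, -0.002]
```

Emit:
send_rows:
  increments:
    - [0.4,-5,-1,0,0,0,0.15]
    - [0.9,-10,-1,0,0,0,0.15]
    - [1.3,-15,-1,0,0,0,0.15]
    - [1.7,-19.9,-1,0,0,0,0.15]
    - [1.7,-19.9,-1,0,0,0,0.15]

```text
time: 12.58
tool_pos: [0.4629, -0.0783, 0.1217]
ee_rot: [0.646, 0.763, -0.0, -0.002]
wrist_force: [0.9, 0.1, 1.1]
opening: 0.852
```

Emit:
send_rows:
  increments:
    - [0,0,2,0,0,0,0.15]
    - [0,0,2,0,0,0,0.15]
    - [0,0,2,0,0,0,0.15]

```text
time: 12.95
tool_pos: [0.468, -0.0781, 0.1023]
ee_rot: [0.645, 0.764, 0.0, 0.0]
wrist_force: [0.2, 0.1, 0.1]
opening: 0.849
```

```bash
python3 mv.py .466 -.078 .0145 .17; python3 - <<'E'
from loc import *
c=cam('scene');hsv=cv2.cvtColor(c['img'],cv2.COLOR_RGB2HSV)
print(fit(c,hsv[...,1]<75,.666,-.0613,.0195,.016))
c=cam('wrist');o=c['img'].copy()
for q in circ(.466,-.078,.045,.025): u,v=w2px(c,q).astype(int); o[v,u]=(0,255,0)
cv2.imwrite('pics/c5.png',o[:,:,::-1])
E
```

```text
t 12.95 tcp [ 0.468  -0.0781  0.1023] op 0.849 yaw 0.168
[0.05, -0.2, 8.78] [0.001, 0.0, -0.002]
(array([ 0.66589221, -0.06207807]), np.float64(103.080078125))
```

View pics/c5.png

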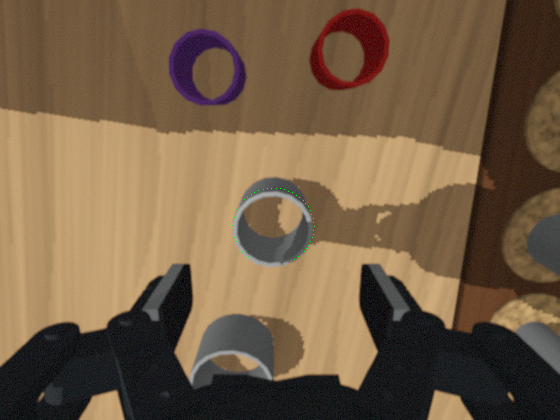

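The 39 fits at (0.666,−0.062), on mark b. The predicted circle lies on the 50 ring at (273,228). Descending.

Emit:
send_rows:
  increments:
    - [0.05,-0.15,4,0,0,0,0.15]
    - [0.05,-0.15,7,0,0,0,0.15]
    - [0.05,-0.15,8.8,0,0,0,0.15]
    - [0.05,-0.15,8.8,0,0,0,0.15]
    - [0.05,-0.15,8.8,0,0,0,0.15]

```text
time: 13.68
tool_pos: [0.4664, -0.0779, 0.0147]
ee_rot: [0.646, 0.764, 0.0, 0.001]
wrist_force: [0.6, 0.5, -0.0]
opening: 0.848
```

Emit:
send_rows:
  increments:
    - [0,0,0,0,0,0,0.35]
    - [0,0,0,0,0,0,1]
    - [0,0,0,0,0,0,1]
    - [0,0,0,0,0,0,1]

```text
time: 14.18
tool_pos: [0.4662, -0.0777, 0.0153]
ee_rot: [0.646, 0.764, 0.001, 0.0]
wrist_force: [-0.6, -0.4, 7.8]
opening: 0.572
```

Emit:
send_rows:
  increments:
    - [0,0,-3,0,0,0,1]
    - [0,0,-7,0,0,0,1]
    - [0,0,-11,0,0,0,1]
    - [0,0,-11,0,0,0,1]

```text
time: 14.68
tool_pos: [0.4677, -0.0779, 0.1269]
ee_rot: [0.645, 0.764, 0.003, 0.003]
wrist_force: [1.4, 0.3, -1.6]
opening: 0.569
```

```bash
python3 mv.py .6525 .02 .12 .17
```

```text
t 14.68 tcp [ 0.4677 -0.0779  0.1269] op 0.569 yaw 0.168
[6.57, 19.85, 0.83] [0.007, 0.0, -0.002]
```

Emit:
send_rows:
  increments:
    - [1.6,5,0.5,0,0,0,1]
    - [3.2,10,0.5,0,0,0,1]
    - [5,15,0.5,0,0,0,1]
    - [6.6,19.8,0.5,0,0,0,1]
    - [6.6,19.8,2,0,0,0,1]

```text
time: 15.3
tool_pos: [0.6528, 0.0239, 0.1029]
ee_rot: [0.643, 0.765, 0.001, 0.001]
wrist_force: [0.1, -0.5, -1.2]
opening: 0.567
```

Emit:
send_rows:
  increments:
    - [0,0,2,0,0,0,1]
    - [0,0,3,0,0,0,1]
    - [0,0,3,0,0,0,1]
    - [0,0,3,0,0,0,1]

```text
time: 15.8
tool_pos: [0.6499, 0.0199, 0.0746]
ee_rot: [0.646, 0.764, 0.0, 0.0]
wrist_force: [0.4, -0.5, -0.4]
opening: 0.57
```

```bash
python3 mv.py .6525 .02 .0315 .17
```

```text
t 15.8 tcp [0.6499 0.0199 0.0746] op 0.57 yaw 0.167
[-0.03, 0.26, 4.31] [0.001, -0.0, -0.003]
```

Emit:
send_rows:
  increments:
    - [0,0.25,2,0,0,0,1]
    - [0,0.25,3.8,0,0,0,1]
    - [0,0.25,3.8,0,0,0,1]
    - [0,0.25,3.8,0,0,0,1]

```text
time: 16.3
tool_pos: [0.6523, 0.0206, 0.0357]
ee_rot: [0.646, 0.764, -0.0, -0.0]
wrist_force: [-0.0, -0.4, -1.1]
opening: 0.571
```

```bash
python3 mv.py .6525 .02 .0315 .17
```

```text
t 16.3 tcp [0.6523 0.0206 0.0357] op 0.571 yaw 0.167
[-0.07, 0.01, 0.42] [-0.0, 0.0, -0.003]
```

Emit:
send_rows:
  increments:
    - [-0.05,0,0.2,0,0,0,1]
    - [-0.05,0,0.45,0,0,0,1]
    - [-0.05,0,0.45,0,0,0,1]
    - [-0.05,0,0.45,0,0,0,1]

```text
time: 16.8
tool_pos: [0.6523, 0.0203, 0.0316]
ee_rot: [0.645, 0.764, 0.0, -0.0]
wrist_force: [-0.5, -0.5, -0.9]
opening: 0.575
```

Emit:
send_rows:
  increments:
    - [0,0,0,0,0,0,0.3]
    - [0,0,0,0,0,0,0.15]
    - [0,0,0,0,0,0,0.15]
    - [0,0,-3,0,0,0,0.15]
    - [0,0,-8,0,0,0,0.05]

```text
time: 17.42
tool_pos: [0.6509, 0.0204, 0.1105]
ee_rot: [0.645, 0.764, -0.002, -0.002]
wrist_force: [0.6, 0.7, 1.5]
opening: 0.95
```

```bash
python3 mv.py .4562 -.2 .12 .17
```

```text
t 17.43 tcp [0.6509 0.0204 0.1105] op 0.95 yaw 0.168
[-18.48, -22.87, -0.85] [-0.004, -0.0, -0.002]
```

Emit:
send_rows:
  increments:
    - [-3,-4,-1,0,0,0,0]
    - [-7,-8.7,-1,0,0,0,0]
    - [-11,-13.6,-1,0,0,0,0]
    - [-15,-18.5,-1,0,0,0,0]
    - [-18.5,-22.9,-1,0,0,0,0]

```text
time: 18.05
tool_pos: [0.4558, -0.202, 0.1218]
ee_rot: [0.646, 0.764, 0.0, 0.0]
wrist_force: [0.4, -0.2, 0.1]
opening: 1.001
```

Emit:
send_rows:
  increments:
    - [0,0,2,0,0,0,0]
    - [0,0,2,0,0,0,0]
    - [0,0,2,0,0,0,0]

```text
time: 18.42
tool_pos: [0.4582, -0.1999, 0.1018]
ee_rot: [0.645, 0.764, 0.0, 0.0]
wrist_force: [0.5, 0.3, 0.1]
opening: 1.001
```

```bash
python3 mv.py .4562 -.2 .0145 .17; python3 - <<'E'
from loc import *
c=cam('scene');hsv=cv2.cvtColor(c['img'],cv2.COLOR_RGB2HSV)
print(fit(c,hsv[...,1]<75,.6525,.02,.025,.016))
c=cam('wrist');o=c['img'].copy()
for q in circ(.4562,-.2,.045,.0305): u,v=w2px(c,q).astype(int); o[v,u]=(0,255,0)
cv2.imwrite('pics/c6.png',o[:,:,::-1])
E
```

```text
t 18.43 tcp [ 0.4582 -0.1999  0.1018] op 1.001 yaw 0.169
[0.02, -0.2, 8.73] [0.001, 0.0, -0.001]
(array([0.65200897, 0.02012053]), np.float64(188.576171875))
```

View pics/c6.png

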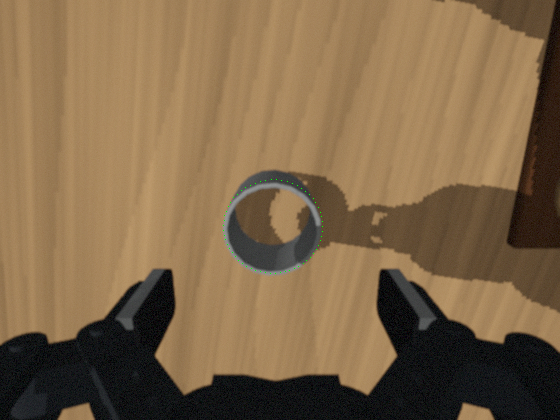

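The 50 fits at (0.652,0.020), on mark c. The 61's rim, centred at (273,228), is about 1 mm from the predicted circle. Descending.

Emit:
send_rows:
  increments:
    - [0,-0.25,4,0,0,0,0]
    - [0,-0.25,7,0,0,0,0]
    - [0,-0.25,8.8,0,0,0,0]
    - [0,-0.25,8.8,0,0,0,0]
    - [0,-0.25,8.8,0,0,0,0]

```text
time: 19.15
tool_pos: [0.4558, -0.2008, 0.0142]
ee_rot: [0.645, 0.764, 0.0, 0.001]
wrist_force: [-0.5, 0.1, -0.0]
opening: 0.998
```

Emit:
send_rows:
  increments:
    - [0,0,0,0,0,0,0.2]
    - [0,0,0,0,0,0,1]
    - [0,0,0,0,0,0,1]
    - [0,0,0,0,0,0,1]

```text
time: 19.65
tool_pos: [0.4556, -0.2009, 0.0148]
ee_rot: [0.646, 0.764, 0.001, 0.001]
wrist_force: [-1.4, 1.3, 8.6]
opening: 0.69
```

Emit:
send_rows:
  increments:
    - [0,0,-3,0,0,0,1]
    - [0,0,-7,0,0,0,1]
    - [0,0,-11,0,0,0,1]
    - [0,0,-11,0,0,0,1]

```text
time: 20.15
tool_pos: [0.4569, -0.2015, 0.1265]
ee_rot: [0.645, 0.764, 0.002, 0.003]
wrist_force: [0.5, -0.2, -0.8]
opening: 0.687
```

```bash
python3 mv.py .6385 .1003 .13 .17
```

```text
t 20.15 tcp [ 0.4569 -0.2015  0.1265] op 0.687 yaw 0.168
[26.73, 22.94, -0.26] [0.007, 0.002, -0.002]
```

Emit:
send_rows:
  increments:
    - [4.5,3.9,0,0,0,0,1]
    - [9,7.8,0,0,0,0,1]
    - [13.5,11.7,0,0,0,0,1]
    - [18,15.5,0,0,0,0,1]
    - [21,18,0,0,0,0,1]

```text
time: 20.78
tool_pos: [0.5976, 0.0399, 0.122]
ee_rot: [0.644, 0.765, -0.0, -0.001]
wrist_force: [0.2, -1.3, -0.3]
opening: 0.69
```

```bash
python3 mv.py .6385 .1003 .12 .17
```

```text
t 20.77 tcp [0.5976 0.0399 0.122 ] op 0.69 yaw 0.171
[5.25, 5.06, 0.2] [-0.002, -0.001, 0.001]
```

Emit:
send_rows:
  increments:
    - [3,3,0,0,0,0,1]
    - [5.2,5.1,0,0,0,0,1]
    - [5.2,5.1,1,0,0,0,1]
    - [5.2,5.1,3,0,0,0,1]
    - [5.2,5.1,3,0,0,0,1]

```text
time: 21.4
tool_pos: [0.6364, 0.0944, 0.0905]
ee_rot: [0.646, 0.763, -0.003, -0.002]
wrist_force: [0.3, 0.5, -0.7]
opening: 0.688
```

```bash
python3 mv.py .6385 .1003 .031 .17
```

```text
t 21.4 tcp [0.6364 0.0944 0.0905] op 0.688 yaw 0.165
[0.55, 0.35, 5.95] [-0.006, 0.001, -0.005]
```

Emit:
send_rows:
  increments:
    - [0.5,0.3,1,0,0,0,1]
    - [0.5,0.3,3,0,0,0,1]
    - [0.5,0.3,5.2,0,0,0,1]
    - [0.5,0.3,5.2,0,0,0,1]
    - [0.5,0.3,5.2,0,0,0,1]

```text
time: 22.02
tool_pos: [0.6414, 0.1014, 0.0416]
ee_rot: [0.646, 0.764, 0.0, 0.0]
wrist_force: [0.2, -0.1, -0.1]
opening: 0.685
```

```bash
python3 mv.py .6385 .1003 .031 .17
```

```text
t 22.02 tcp [0.6414 0.1014 0.0416] op 0.685 yaw 0.167
[-0.06, -0.31, 1.06] [0.0, 0.0, -0.003]
```

Emit:
send_rows:
  increments:
    - [-0.05,-0.3,0.4,0,0,0,1]
    - [-0.05,-0.3,0.8,0,0,0,1]
    - [-0.05,-0.3,1.05,0,0,0,1]
    - [-0.05,-0.3,1.05,0,0,0,1]
    - [-0.05,-0.3,1.05,0,0,0,1]

```text
time: 22.65
tool_pos: [0.6383, 0.1006, 0.031]
ee_rot: [0.645, 0.764, 0.0, 0.0]
wrist_force: [-0.2, 0.0, -0.8]
opening: 0.686
```

Emit:
send_rows:
  increments:
    - [0,0,0,0,0,0,0.15]
    - [0,0,0,0,0,0,0]
    - [0,0,0,0,0,0,0]
    - [0,0,-3,0,0,0,0]
    - [0,0,-9,0,0,0,0]

```text
time: 23.28
tool_pos: [0.6362, 0.1005, 0.1194]
ee_rot: [0.645, 0.764, -0.002, -0.002]
wrist_force: [1.1, -0.1, 0.5]
opening: 0.998
```

Emit:
send_rows:
  increments:
    - [0,0,-3,0,0,0,0]
    - [0,-5,-5,0,0,0,0]
    - [0,-10,-6,0,0,0,0]
    - [0,-15,-6,0,0,0,0]
    - [0,-15,-6,0,0,0,0]

```text
time: 23.9
tool_pos: [0.4865, 0.0748, 0.1808]
ee_rot: [0.646, 0.764, -0.0, -0.002]
wrist_force: [0.3, 0.4, 0.5]
opening: 1.002
```

```bash
python3 - <<'E'
from loc import *
s=read_state();print(s['time'],s['tool_pos'])
T={28:(.68,-.142),39:(.6663,-.0613),50:(.6525,.02),61:(.6385,.1003)}
for n in('scene','side'):
    c=cam(n,n+'9.png');hsv=cv2.cvtColor(c['img'],cv2.COLOR_RGB2HSV)
    for k,(x,y) in T.items():
        r,f=fit(c,hsv[...,1]<75,x,y,k/2000,.016);print(n,k,((r-(x,y))*1000).round(1),round(f))
a=cv2.imread('pics/scene9.png')[180:,100:];b=cv2.imread('pics/side9.png')[100:340,150:]
cv2.imwrite('pics/fin.png',np.hstack([cv2.resize(a,(420,219*1)),cv2.resize(b,(374,219))]))
E
```

```text
23.9 [0.48648521 0.07477667 0.18077742]
scene 28 [-0.3  0.1] 41
scene 39 [-0.9 -0.6] 106
scene 50 [-1.1  0.2] 183
scene 61 [-0.7  1.1] 302
side 28 [1.8 0.7] 29
side 39 [ 1.2 -0.1] 31
side 50 [1.4 0.4] 60
side 61 [0.8 1.8] 127
```

View pics/scene9.png

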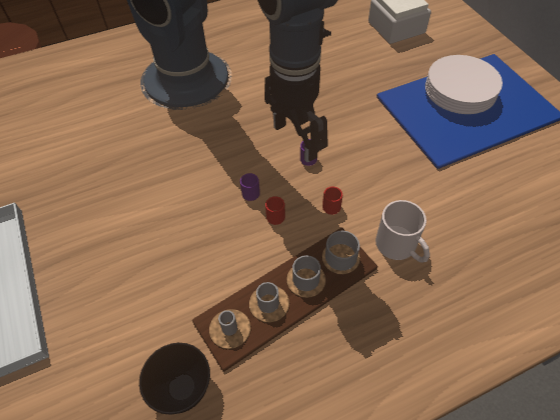

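The final scene view shows all four rings upright and centred on their marks, at (228,322), (268,298), (306,273) and (342,252), growing from bowl to mug. The bowl and mug are where they were, and the gripper is clear.

```bash
python3 -c "
from rig import *
finish_job()"
```

```text
the job is handed in; nothing more can be done
```

The four cutters stand upright and released, one on each mark, and the job is handed in after about 24 s of robot time. The order is 28 on mark a beside the bowl, 39 on b, 50 on c and 61 on d beside the mug.

- **Position:** in the last check, the scene and side camera fits put every ring within about 2 mm of its mark's centre. The two cameras disagree with each other by about 2 mm in x, which matches the stated calibration error.
- **Bowl, mug and look-alikes:** the final picture shows the bowl, the mug and all but one of the red and purple look-alikes at the same pixels as at the start. The gripper partly hid the second purple one; I never reached for it.
- **Failed checks:** none failed. An early wrist-camera reading of mark a was about 3 mm off, and I settled it with the scene camera fit after placing. No verdict was reported at hand-in.

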